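# Crank the plant shelf level

### The arm

A 6-joint arm with a two-finger parallel gripper is mounted at the origin on the work surface. World frame = base frame: x ahead of the robot, y to its left, z up, the work surface at z = 0. Lengths are in m, angles in rad, forces in N, time in s.
With the tool pointing down it reaches from about 0.25 to 0.775 m from the base axis. Payload 4 kg.
Tool frame: the origin (TCP) lies at the centre of the arm's flange, where the gripper is bolted on; the fingertips stand 199 mm ahead of it and the grasp point (between the pads) lies 180 mm ahead of it (robot.tcp_to_tips is the z of the fingertips in the tool frame, in m); z points along the fingers, y is the line along which they close (so a half turn about z gives the same grasp; the last joint's range is limited). The gripper opens to 94 mm and grips with 3 to 60 N. Pads are 16 mm wide; open, the fingers measure 119 mm over their backs; the gripper's body (75 mm by 177 mm) begins 78 mm behind the grasp point.
Start: joints at [1.124, 0.087, 1.371, -0, 1.684, -0.103], TCP at [0.185, 0.518, 0.405] pointing down, gripper open.
Joint ranges: [-3.1, 3.1], [-0.76, 2.03], [0.27, 2.55], [-1.08, 4.22], [0.17, 2.65], [-2.57, 2.57]. Speed limits (rad/s): [2.79, 2.79, 3.14, 3.14, 3.14, 3.14].

### API

Orientations are given as [roll, pitch, yaw] about the fixed x, y, z axes, in that order (R = Rz(yaw) Ry(pitch) Rx(roll)).
In Python, from bench import robot gives the robot as it stands.
- The arm moves only by the tool play_rows, never from a script. Its arguments are lists of equal length, an entry for each row: "translation": the shift along the tool's x, y, z scaled (see below), a list of three; "twist": the turn, a rotation vector about the tool's x, y, z scaled (see below), a list of three; "gripper": the opening, from -1 (shut) to 1 (fully open). A call has 1 to 8 rows; each row shifts and turns the commanded pose from where the row before left it, along the tool's axes as they then stand; what a row does not reach is not made up. The controller multiplies each number of a shift by 0.04 m and each number of a turn by 0.1 rad. A row lasts 1/10 s, in which the tool goes at most 50 mm and 8.59 degrees, less where a joint would pass 70% of its speed; a pose out of reach is approached as far as the arm can. A call with a number of a shift or a turn outside -1 to 1 is refused whole. A call with a gripper value outside its range is refused whole. The fingers move at their own pace and stop on an object; the grip force is fixed at half the most. Time passes only in rows, so rows that do not move let the fingers close. It gives the time, the measured TCP pose, the force, the opening and the grip force at its end, in the units of the state.
- robot.get_obs(): the state, without advancing time (a new reading comes with each control period).
- robot.snapshot(name): name is "scene" or "top"; returns the picture (384x512x3 uint8, red, green, blue); there is no depth.
- robot.camera_model(name): a dict with "camera_matrix" (3x3 intrinsics, pixels), "rvec" (rotation vector, rad) and "tvec" (3), from world to camera coordinates, as OpenCV has them. Camera axes: x right, y down, z forward; pixel columns grow to the right and rows downward; lengths in m; the calibration is good to about 2 mm. A picture is of the moment at which its call begins. camera_model takes no time and is no camera call.
- robot.close_job(): hands the job in; it is judged then, once.
Trained networks look in the newest picture that a camera, given by its name, has taken for a name from the list of things; names that differ only in an ending like _2 or _b are one class to them, and where a whole thing is asked for, a point or a joint stands for the part that bears it (a point fixed in the world has none). Each returns a list of dicts, best first, with "score" (0 to 1); they miss things now and then, are a little off and sometimes report something else, mostly with a low value. They report only what shows in the picture. A call takes as long as a camera call. They do not tell look-alikes from the thing itself.
- robot.recognise(name, camera): "centre" ([x, y, z] in m, in world coordinates, good to about 4 mm: the middle of the surface that is visible of it).
- robot.spot_point(name, camera): "centre" ([x, y, z] in m, in world coordinates, good to about 4 mm: a listed point, or the origin of a listed thing).
The state is a dict: "time": time; "joint_positions": joint angles; "qvel": joint speeds; "joint_torque": joint torques, N m; "tool_pos": TCP position; "ee_rot": TCP orientation; "wrist_force": force on the tool from outside, world axes, zero at the start; "wrist_torque": the same for the moment, N m; "width": finger opening in m; "finger_force": force on a finger pad.
Only numpy, scipy, OpenCV 4.12 (cv2) and the standard library are available. Lean on these libraries where they do the work, as an engineer would, in place of code of your own. Each camera call takes 0.05 s, during which the arm holds its last target. There are 200 camera calls.

### The job

Pick up the loose hand crank, push its square socket fully home on the slanting square shaft of the plant riser, and wind it clockwise (seen from above the shaft) until the low plant shelf has risen level with the fixed shelf beside it. Leave the crank on the shaft and let go of it. Do not touch the shelves or their plants with the robot, and leave the other things on the desk where they stand.

Things in the scene. Friction and masses are not known exactly. Their poses are not given: they have to be found in the camera images.
- crank_hub (a point): Loose steel hand crank, 113 mm long, 0.26 kg, lying on the desk socket down, knob up. Point: centre of its hub, a block 34 x 34 mm, 50 mm tall (point 25 mm above its underside). z: from the socket's mouth up the bore; x: along the arm to the knob; hub faces square to x and y. Arm: flat bar 22 mm wide, 8 mm thick, flush with the hub's underside, ending 96 mm from the bore along +x
- crank_mouth (a point): Centre of the mouth of the crank's square blind socket, in the hub's underside, 25 mm under crank_hub; same axes. Socket 19 mm wide, 36 mm deep, bevelled mouth, sides parallel to x and y; it fits the shaft in any of the four quarter-turns. Nothing locks it on: it stays by its weight
- crank_knob (a point): Centre of the crank's black round upright knob, 24 mm in diameter, 50 mm tall, axis parallel to the bore and 80 mm from it along the crank's +x; centre 38 mm (foot 13, top 63) above the hub's underside. It spins freely on its spindle, so it can be held firmly and carried round without turning the hand. Axes as the crank's
- shaft_seat (a point): Where crank_mouth lies when the crank is fully home (stopped by the shaft's top): on the square shaft's axis, 115 mm above the desk. z: up and out along the shaft, 30 degrees from vertical, leaning out of the riser's left end (about +y); x, y square to its flats, turning with it. Shaft 16 mm square, reaching 36 mm beyond this point, last 7 mm a round dome; 16 mm below: gearbox face, square to it
- shaft (a joint): Turn of the square shaft, rad, growing clockwise as seen looking down on its end. Raises the lift shelf 4 mm per rad (25 mm a turn); stays where left (friction 0.12 N m). The shelves are level at 15; it starts between 0 and 6 (1.4 to 2.4 turns needed) and could run on to a stop at 18. Nothing on the riser is in the way of the turning crank
- lift_shelf: Crank-lift shelf: wooden plate 150 x 150 x 14 mm with a white pot and plant (160 mm tall), in the middle of the riser, 60 mm behind and 270 mm right of shaft_seat. Origin: centre of the plate's upper face; x away from the riser's front, z up. Starts 36 to 60 mm lower than the fixed shelf
- fixed_shelf: Fixed shelf: a like plate with a terracotta pot and plant, at the right end of the riser, 450 mm right of shaft_seat, upper face 190 mm above the desk. Origin: centre of the upper face; axes as the lift shelf's
- stapler: Stapler, 135 x 34 x 52 mm, bystander; it lies on one side of the desk's front and the crank on the other. Origin under its centre
- mouse: White computer mouse, 105 x 60 x 26 mm, bystander, in the middle, between riser and robot. Origin under its centre
- mug: White mug, 80 mm wide, 95 mm tall, bystander. Origin under its centre
- pen_cup: Grey pen cup, 72 mm wide, 155 mm tall with its pens, bystander. Origin under its centre
- glasses_case: Brown spectacle case, 160 x 62 x 40 mm, bystander. Origin under its centre
- succulent: Small plant in a concrete pot 72 mm wide, about 110 mm tall, bystander. Origin under its centre
There are look-alikes about, which are no part of the job. Leave any blue look-alike of the part that bears crank_hub alone.

How it is judged:
On the way, in this order (a step that is already met when the one before it is completed fails the run):
1. the crank is fully home on the shaft with the lift shelf still at least 28 mm below the fixed one (distance between crank_mouth and shaft_seat below 0.006 m and angle between the z axis of crank_mouth and the z axis of shaft_seat, either way round below 0.18 rad and z of lift_shelf in the frame of fixed_shelf below -0.028 m), for 0.2 s.
2. with the crank on, the lift shelf is level with the fixed one (distance between crank_mouth and shaft_seat below 0.006 m and angle between the z axis of crank_mouth and the z axis of shaft_seat, either way round below 0.18 rad and z of lift_shelf in the frame of fixed_shelf between -0.005 and 0.005 m), for 0.2 s.
At the end, for the whole second after the job is handed in: the crank sits fully home on the shaft (socket mouth within 6 mm of the seat, axes within 0.18 rad), let go and at rest, and the lift shelf's upper face is within 5 mm of the height of the fixed shelf's (all of step 2 and linear speed of crank below 0.02 m/s); the robot touches nothing.
It fails at once if the robot pushes on a shelf or its plant with more than 2 N (contact force between any of the arm, the fingers and lift_shelf above 2 N or contact force between any of the arm, the fingers and fixed_shelf above 2 N).
It fails at once if a bystander (stapler, mouse, mug, pen cup, spectacle case, small plant) is moved by more than 30 mm (distance of any of stapler, mouse, mug, pen_cup, glasses_case, succulent from where it was at the start of the episode above 0.03 m).
It also fails if it takes over 72 s, if anything falls off the work surface, if the arm or the gripper's body presses on something with over 40 N, if the wrist force passes 120 N, or if a joint passes its speed limit or range.

## Working session

There is one attempt and no reset: what is moved stays moved. The work goes in short steps, Python scripts to look and compute and a tool call to move; the robot and the scene stay as the last step left them, time stands still between calls to the robot, and variables do not carry over. Pictures are saved under pics/ and viewed, at most 10 in all, crops included, and the job is handed in when it is done.

Besides the shell and the picture viewer there is one more tool, called after "Emit:" as name(argument=value, ...) on one line, values as JSON. play_rows: Moves the arm, as the interface text tells. Its arguments: {"type":"object","properties":{"translation":{"type":"array","items":{"type":"array","items":{"type":"number","minimum":-1,"maximum":1}}},"twist":{"type":"array","items":{"type":"array","items":{"type":"number","minimum":-1,"maximum":1}}},"gripper":{"type":"array","items":{"type":"number"}}},"required":["translation","twist","gripper"]}

```bash
mkdir -p pics; ls
python3 - <<'E'
from bench import robot
import cv2,numpy as np
for c in ("scene","top"):
    im=robot.snapshot(c); cv2.imwrite(f"pics/{c}0.png",im[:,:,::-1])
    m=robot.camera_model(c); print(c,np.round(m["camera_matrix"],1).tolist(),np.round(m["rvec"],3).ravel(),np.round(m["tvec"],3).ravel())
    for n in ("crank_hub","crank_mouth","crank_knob","shaft_seat","lift_shelf","fixed_shelf","stapler","mouse","mug","pen_cup","glasses_case","succulent"):
        print(n,[(np.round(d["centre"],3).tolist(),round(d["score"],2)) for d in robot.spot_point(n,c)][:4])
print(robot.get_obs())
E
```

```text
pics
scene [[375.6, 0.0, 264.6], [0.0, 375.6, 193.0], [0.0, 0.0, 1.0]] [ 1.498  2.001 -0.893] [ 0.141 -0.234  1.798]
crank_hub [([0.42, 0.329, 0.025], 0.64), ([0.326, 0.38, 0.027], 0.63), ([0.406, -0.209, 0.002], 0.27)]
crank_mouth [([0.328, 0.379, 0.003], 0.57)]
crank_knob [([0.459, 0.398, 0.043], 0.69), ([0.253, 0.368, 0.04], 0.56)]
shaft_seat [([0.584, 0.194, 0.112], 0.58)]
lift_shelf [([0.667, -0.07, 0.137], 0.89)]
fixed_shelf [([0.683, -0.248, 0.188], 0.92), ([0.408, -0.212, -0.001], 0.68), ([0.543, 0.53, 0.002], 0.17)]
stapler [([0.407, -0.213, -0.001], 0.48)]
mouse [([0.391, 0.026, -0.002], 0.65)]
mug [([0.54, 0.528, -0.002], 0.57)]
pen_cup [([0.541, -0.502, 0.003], 0.8)]
glasses_case [([0.394, -0.532, 0.001], 0.55)]
succulent []
top [[380.3, 0.0, 257.0], [0.0, 380.3, 189.7], [0.0, 0.0, 1.0]] [ 2.144 -2.141  0.167] [0.008 0.55  1.366]
crank_hub [([0.325, 0.379, 0.023], 0.84), ([0.422, 0.335, 0.028], 0.77), ([0.481, -0.41, -0.0], 0.32)]
crank_mouth [([0.33, 0.378, -0.002], 0.68), ([0.423, 0.331, -0.0], 0.53)]
crank_knob [([0.458, 0.406, 0.039], 0.74), ([0.25, 0.361, 0.04], 0.62
[... 486 characters left out ...]
, 'joint_positions': array([ 1.12391029e+00,  8.72225668e-02,  1.37071895e+00, -1.17079251e-06,
        1.68357387e+00, -1.03108924e-01]), 'qvel': array([-7.79207603e-04,  5.46368946e-04, -1.06707277e-03,  4.19974256e-04,
       -6.91935762e-04,  4.59638475e-05]), 'joint_torque': array([-8.87805072e-05, -3.40035367e+01, -3.02599061e+01,  7.16299494e-02,
        2.39607127e-02, -1.69358731e-05]), 'tool_pos': array([0.18538682, 0.51782074, 0.4046839 ]), 'ee_rot': array([3.14151592e+00, 9.10921891e-06, 2.79781541e+00]), 'wrist_force': array([-0.32971546,  0.3307877 ,  0.1315543 ]), 'wrist_torque': array([ 0.04472359, -0.01174676,  0.01640132]), 'finger_force': 0.0, 'width': 0.09406528742072423}
```

Run:
```python
import cv2,numpy as np
from bench import robot
t=cv2.imread("pics/top0.png"); s=cv2.imread("pics/scene0.png")
def px(p,c):
    m=robot.camera_model(c); return cv2.projectPoints(np.array([p]),m["rvec"],m["tvec"],m["camera_matrix"],None)[0].ravel().round().astype(int)
for p in ([.42,.332,.025],[.327,.379,.025],[.582,.192,.115]): print(px(p,"top"),px(p,"scene"))
u,v=px([.39,.36,.03],"top"); 
c=t[max(0,v-60):v+60,max(0,u-80):u+80]; cv2.imwrite("pics/crop.png",cv2.resize(c,None,fx=5,fy=5,interpolation=cv2.INTER_CUBIC)); print(u-80,v-60)
```

```text
[170 225] [355 214]
[156 250] [370 200]
[205 177] [312 220]
81 173
```

View pics/crop.png

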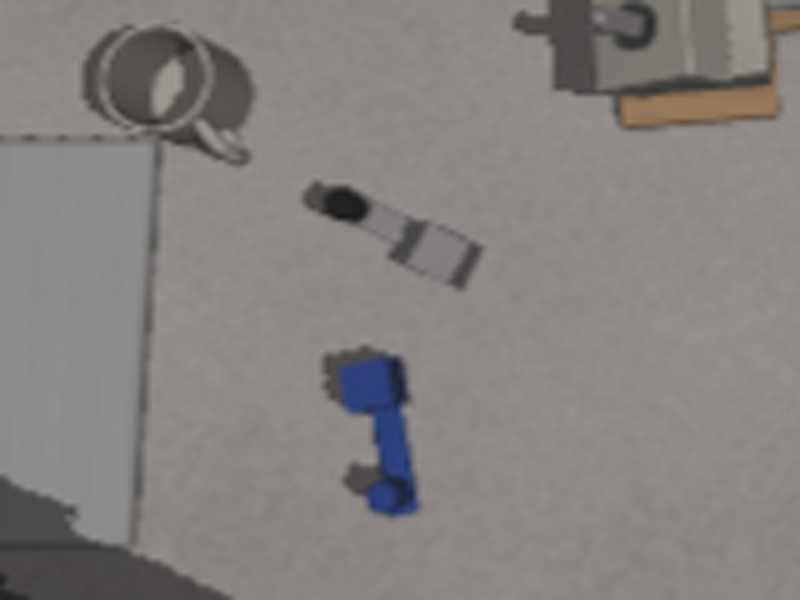

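View pics/scene0.png

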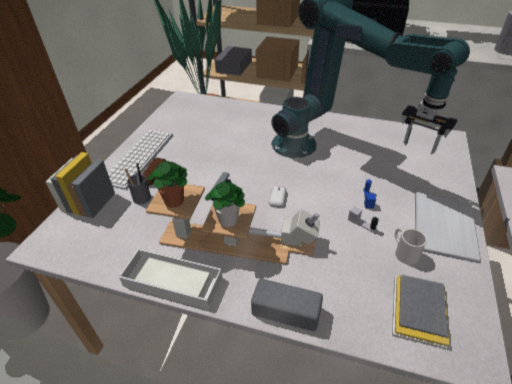

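View pics/top0.png

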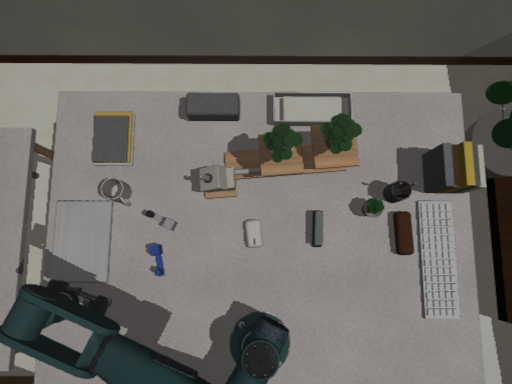

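The steel crank with the black knob has its hub at top px (170,225) and its knob at (150,214). The blue look-alike is at (156,255) and gets left alone. The shaft is near top px (205,177). Enlarged crop confirms the steel one fits the description.

```bash
cat > h.py <<'E'
import numpy as np, json, cv2
from scipy.spatial.transform import Rotation as Ro
from bench import robot
def pose():
    o=robot.get_obs(); return o["tool_pos"],Ro.from_euler("xyz",o["ee_rot"])
def down(yaw_y): # tool down, tool y axis at world angle yaw_y (rad)
    y=np.array([np.cos(yaw_y),np.sin(yaw_y),0]);z=np.array([0,0,-1.]);return Ro.from_matrix(np.c_[np.cross(y,z),y,z])
def rows(p0,R0,p1,R1,n,dec=2):
    w=(R0.inv()*R1).as_rotvec()/n; R=R0; T=[];W=[]; p=p0.copy()
    for i in range(n):
        t=np.round(R.inv().apply((p1-p)/(n-i))/.04,dec); tw=np.round(w/.1,dec)
        p=p+R.apply(t*.04); R=R*Ro.from_rotvec(tw*.1); T.append(t.tolist()); W.append(tw.tolist())
    print(json.dumps(T)); print(json.dumps(W)); return p,R
def ray(uv,c,z):
    m=robot.camera_model(c); R=cv2.Rodrigues(np.array(m["rvec"]))[0]; t=np.array(m["tvec"]).ravel()
    d=R.T@np.linalg.inv(m["camera_matrix"])@np.array([*uv,1]); o=-R.T@t; return o+d*(z-o[2])/d[2]
E
python3 - <<'E'
from h import *
f=lambda x,y:(81+(x+.5)/5-.5,173+(y+.5)/5-.5)
h=ray(f(442,253),"top",.05); k=ray(f(345,204),"top",.063); print(h,k,np.linalg.norm((h-k)[:2]))
hub=.5*h[:2]+.5*np.array([.4215,.3317]); kn=.5*k[:2]+.5*np.array([.4585,.402]); a=np.arctan2(*(kn-hub)[::-1]); print(hub,kn,np.degrees(a))
p,R=pose(); rows(p,R,np.array([*hub,.30]),down(a),8)
E
```

```text
[0.42469202 0.32853107 0.05      ] [0.45905887 0.39687497 0.063     ] 0.07649816601516075
[0.42309601 0.33011554] [0.45877944 0.39943749] 62.762886771716126
[[-0.9, -0.3, 0.33], [-0.9, -0.29, 0.33], [-0.91, -0.27, 0.33], [-0.91, -0.26, 0.33], [-0.91, -0.24, 0.32], [-0.92, -0.23, 0.33], [-0.92, -0.22, 0.32], [-0.93, -0.2, 0.33]]
[[0.0, 0.0, 0.16], [0.0, 0.0, 0.16], [0.0, 0.0, 0.16], [0.0, 0.0, 0.16], [0.0, 0.0, 0.16], [0.0, 0.0, 0.16], [0.0, 0.0, 0.16], [0.0, 0.0, 0.16]]
```

Emit:
play_rows(translation=[[-0.9,-0.3,0.33],[-0.9,-0.29,0.33],[-0.91,-0.27,0.33],[-0.91,-0.26,0.33],[-0.91,-0.24,0.32],[-0.92,-0.23,0.33],[-0.92,-0.22,0.32],[-0.93,-0.2,0.33]], twist=[[0,0,0.16],[0,0,0.16],[0,0,0.16],[0,0,0.16],[0,0,0.16],[0,0,0.16],[0,0,0.16],[0,0,0.16]], gripper=[0.28,0.28,0.28,0.28,0.28,0.28,0.28,0.28])

```text
time: 2.1
tool_pos: [0.4243, 0.3289, 0.2996]
ee_rot: [3.141, 0.0, 2.669]
wrist_force: [0.6, -0.7, -0.4]
width: 0.0601
finger_force: 0.0
```

Run:
```python
from h import *
p,R=pose(); a=np.radians(62.5)
print(p,R.as_euler("xyz"),robot.get_obs()["width"])
rows(p,R,np.array([.423,.3305,.213]),down(a),6)
```

```text
[0.42426211 0.32885317 0.29961158] [3.14094202e+00 2.32055419e-04 2.66914814e+00] 0.060129002912475915
[[0.01, 0.0, 0.36], [0.01, 0.0, 0.36], [0.01, 0.01, 0.36], [0.01, 0.0, 0.36], [0.0, 0.01, 0.36], [0.01, 0.0, 0.37]]
[[0.0, 0.0, 0.01], [0.0, 0.0, 0.01], [0.0, 0.0, 0.01], [0.0, 0.0, 0.01], [0.0, 0.0, 0.01], [0.0, 0.0, 0.01]]
```

Emit:
play_rows(translation=[[0.01,0,0.36],[0.01,0,0.36],[0.01,0.01,0.36],[0.01,0,0.36],[0,0,0.36],[0.01,0,0.37]], twist=[[0,0,0.01],[0,0,0.01],[0,0,0.01],[0,0,0.01],[0,0,0.01],[0,0,0.01]], gripper=[0.28,0.28,0.28,0.28,0.28,0.28])

```text
time: 2.7
tool_pos: [0.421, 0.3319, 0.212]
ee_rot: [3.141, 0.0, 2.665]
wrist_force: [-0.2, -0.2, -0.3]
width: 0.06
finger_force: 0.0
```

Emit:
play_rows(translation=[[0,0,0],[0,0,0],[0,0,0],[0,0,0],[0,0,0]], twist=[[0,0,0],[0,0,0],[0,0,0],[0,0,0],[0,0,0]], gripper=[-1,-1,-1,-1,-1])

```text
time: 3.2
tool_pos: [0.422, 0.3315, 0.2141]
ee_rot: [3.139, 0.001, 2.664]
wrist_force: [0.1, 0.9, 0.8]
width: 0.0338
finger_force: 30.0
```

Emit:
play_rows(translation=[[0,0,-0.7],[0,0,-0.7],[0,0,-0.7],[0,0,-0.7],[0,0,-0.7],[0,0,-0.7],[0,0,0],[0,0,0]], twist=[[0,0,0],[0,0,0],[0,0,0],[0,0,0],[0,0,0],[0,0,0],[0,0,0],[0,0,0]], gripper=[-1,-1,-1,-1,-1,-1,-1,-1])

```text
time: 4.0
tool_pos: [0.4215, 0.3311, 0.3803]
ee_rot: [-3.141, -0.0, 2.664]
wrist_force: [-0.6, 0.2, -3.1]
width: 0.0337
finger_force: 30.0
```

Run:
```python
from h import *
p,R=pose(); a=np.radians(62.5)
print(p,R.as_euler("xyz"),robot.get_obs()["width"])
f=lambda q:np.round(R.inv().apply(np.array(q)-p),4)
for c in ("top","scene"):
    im=robot.snapshot(c); cv2.imwrite(f"pics/{c}1.png",im[:,:,::-1])
    for n in ("crank_hub","crank_mouth","crank_knob","shaft_seat","lift_shelf","fixed_shelf"):
        for d in robot.spot_point(n,c)[:3]: print(c,n,np.round(d["centre"],3),round(d["score"],2),"tool frame",f(d["centre"]))
s=cv2.resize(cv2.imread("pics/scene1.png")[180:260,270:400],None,fx=6,fy=6,interpolation=cv2.INTER_CUBIC); cv2.imwrite("pics/s1.png",s)
```

```text
[0.42150001 0.33108963 0.38034663] [-3.14110922e+00 -2.11794899e-04  2.66366455e+00] 0.033653714577799976
top crank_hub [0.324 0.384 0.024] 0.49 tool frame [0.1106 0.0028 0.3559]
top crank_mouth [ 0.331  0.376 -0.001] 0.66 tool frame [ 0.1008 -0.0013  0.3816]
top crank_knob [ 0.681 -0.249  0.19 ] 0.33 tool frame [-0.4974 -0.3954  0.1906]
top shaft_seat [ 0.665 -0.069  0.135] 0.65 tool frame [-0.4001 -0.2429  0.245 ]
top shaft_seat [0.582 0.192 0.114] 0.45 tool frame [-0.2059 -0.0493  0.2661]
top lift_shelf [ 0.664 -0.069  0.134] 0.77 tool frame [-0.3991 -0.2435  0.2459]
top fixed_shelf [ 0.682 -0.252  0.191] 0.87 tool frame [-0.5    -0.3976  0.189 ]
top fixed_shelf [ 0.393 -0.528 -0.005] 0.35 tool frame [-0.3701 -0.7757  0.3852]
scene crank_hub [0.417 0.331 0.19 ] 0.92 tool frame [ 0.0034 -0.0022  0.1906]
scene crank_hub [0.326 0.384 0.028] 0.67 tool frame [0.1091 0.0033 0.3527]
scene crank_hub [ 0.665 -0.07   0.138] 0.57 tool frame [-0.4007 -0.2446  0.2423]
scene crank_mouth [0.418 0.332 0.165] 0.95 tool frame [ 0.0032 -0.0004  0.215 ]
scene crank_mouth [ 0.409 -0.21   0.   ] 0.72 tool frame [-0.2381 -0.4856  0.3802]
scene crank_mouth [0.327 0.382 0.001] 0.7 tool frame [0.1072 0.0019 0.3791]
scene crank_knob [0.458 0.398 0.206] 0.56 tool frame [-0.0015  0.0756  0.1743]
scene crank_knob [0.251 0.363 0.04 ] 0.54 tool frame [ 0.1655 -0.0501  0.3403]
scene crank_knob [ 0.398 -0.528  0.001] 0.15 tool frame [-0.3745 -0.7736  0.3793]
scene shaft_seat [0.583 0.194 0.114] 0.59 tool frame [-0.2066 -0.0471  0.2658]
scene lift_shelf [ 0.667 -0.07   0.139] 0.93 tool frame [-0.403  -0.2431  0.2418]
scene lift_shelf [0.584 0.195 0.114] 0.21 tool frame [-0.2066 -0.046   0.2664]
scene fixed_shelf [ 0.678 -0.245  0.189] 0.74 tool frame [-0.4922 -0.3934  0.1911]
scene fixed_shelf [0.42  0.332 0.189] 0.37 tool frame [0.0016 0.0002 0.1915]
scene fixed_shelf [0.544 0.529 0.003] 0.29 tool frame [-0.0178  0.2319  0.3771]
```

View pics/s1.png

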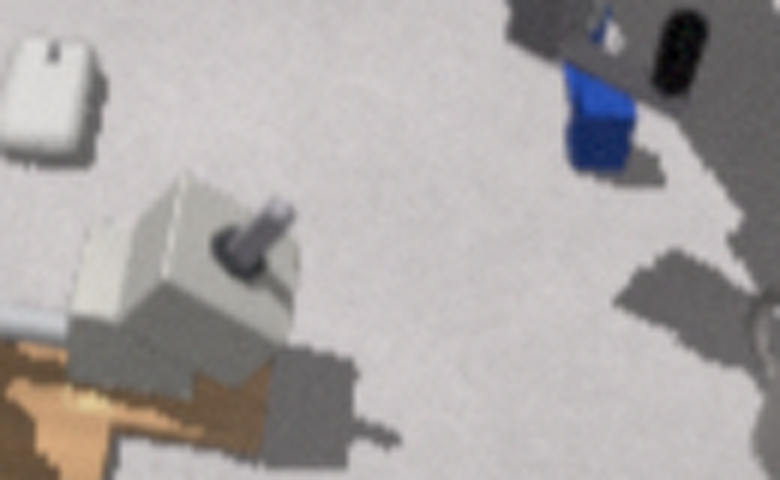

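```bash
cat >> h.py <<'E'
yw=np.radians(5.15); seat=np.array([.582,.1935,.115])
b=np.array([np.cos(yw),np.sin(yw),0]); l=np.array([-np.sin(yw),np.cos(yw),0]); up=np.array([0,0,1.])
s=l*.5+up*np.cos(np.pi/6); v=l*np.cos(np.pi/6)-up*.5
def Rt(ang): # tool along -s; tool y at ang from v toward b (in plane)
    y=np.cos(ang)*v+np.sin(ang)*b; z=-s; return Ro.from_matrix(np.c_[np.cross(y,z),y,z])
def px(p,c):
    m=robot.camera_model(c); return cv2.projectPoints(np.array([p]),m["rvec"],m["tvec"],m["camera_matrix"],None)[0].ravel()
def inshaft(p): d=p-seat; return np.round([d@b,d@v,d@s],4)
E
python3 - <<'E'
from h import *
for h in (-.016,0,.036):
    u=px(seat+h*s,"scene"); print(h,(u-[270,180])*6, px(seat+h*s,"top"))
p,R=pose(); print(np.degrees((R.inv()*Rt(0)).as_rotvec()))
rows(p,R,seat+.289*s,Rt(0),8)
E
```

```text
-0.016 [238.67956338 256.08893038] [207.54213125 177.89159129]
0 [254.76635014 241.09965743] [204.78323512 177.36649834]
0.036 [291.95387404 206.44923566] [198.36286024 176.14452642]
[ 29.19204636  -8.50525399 -31.77352837]
[[-0.4, 0.23, 0.05], [-0.41, 0.2, 0.04], [-0.43, 0.18, 0.04], [-0.44, 0.15, 0.04], [-0.45, 0.12, 0.04], [-0.45, 0.09, 0.04], [-0.46, 0.07, 0.04], [-0.45, 0.04, 0.04]]
[[0.64, -0.19, -0.69], [0.64, -0.19, -0.69], [0.64, -0.19, -0.69], [0.64, -0.19, -0.69], [0.64, -0.19, -0.69], [0.64, -0.19, -0.69], [0.64, -0.19, -0.69], [0.64, -0.19, -0.69]]
```

Emit:
play_rows(translation=[[-0.4,0.23,0.05],[-0.41,0.2,0.04],[-0.43,0.18,0.04],[-0.44,0.15,0.04],[-0.45,0.12,0.04],[-0.45,0.09,0.04],[-0.46,0.07,0.04],[-0.45,0.04,0.04]], twist=[[0.64,-0.19,-0.69],[0.64,-0.19,-0.69],[0.64,-0.19,-0.69],[0.64,-0.19,-0.69],[0.64,-0.19,-0.69],[0.64,-0.19,-0.69],[0.64,-0.19,-0.69],[0.64,-0.19,-0.69]], gripper=[-1,-1,-1,-1,-1,-1,-1,-1])

```text
time: 5.5
tool_pos: [0.5698, 0.338, 0.365]
ee_rot: [-2.613, 0.002, -3.05]
wrist_force: [-0.0, 0.1, -4.1]
width: 0.0335
finger_force: 30.0
```

Run:
```python
from h import *
p,R=pose(); print(inshaft(p),np.degrees((R.inv()*Rt(0)).as_rotvec()),robot.get_obs()["joint_positions"])
f=lambda q:np.round(R.inv().apply(np.array(q)-p),4)
for c in ("scene","top"):
    im=robot.snapshot(c); cv2.imwrite(f"pics/{c}2.png",im[:,:,::-1])
    for n in ("crank_hub","crank_mouth","crank_knob","shaft_seat"):
        for d in robot.spot_point(n,c)[:2]: print(c,n,np.round(d["centre"],3),round(d["score"],2),inshaft(d["centre"]),"tool",f(d["centre"]))
a=cv2.imread("pics/scene2.png")[160:250,260:350];t=cv2.imread("pics/top2.png")[130:220,150:240]
cv2.imwrite("pics/s2.png",cv2.resize(np.hstack([a,t]),(800,400),interpolation=cv2.INTER_CUBIC))
rows(p,R,seat+.289*s,Rt(0),2)
```

```text
[0.0008 0.0006 0.289 ] [-0.25978528  0.15046286  0.01641189] [ 0.55325388  0.43755986  1.05934358 -0.49117646  1.86089102 -1.19961693]
scene crank_hub [0.576 0.243 0.198] 0.91 [-0.0012  0.0016  0.0971] tool [0.0025 0.0019 0.1919]
scene crank_hub [0.584 0.194 0.112] 0.71 [ 0.0015  0.0013 -0.0021] tool [1.000e-04 2.000e-03 2.911e-01]
scene crank_mouth [0.577 0.233 0.18 ] 0.82 [-0.0014  0.0019  0.0767] tool [0.0028 0.0023 0.2122]
scene crank_mouth [0.329 0.382 0.004] 0.44 [-0.2351  0.2376  0.009 ] tool [0.2365 0.2383 0.2783]
scene crank_knob [0.567 0.312 0.174] 0.56 [-0.0041  0.0737  0.1106] tool [0.0054 0.074  0.178 ]
scene crank_knob [0.254 0.364 0.038] 0.56 [-0.3119  0.2112  0.0332] tool [0.3133 0.2119 0.254 ]
scene shaft_seat [0.583 0.194 0.113] 0.48 [ 0.0007  0.001  -0.0019] tool [0.0009 0.0018 0.2909]
top crank_hub [0.577 0.244 0.203] 0.64 [-0.0004  0.0004  0.1014] tool [0.0017 0.0007 0.1876]
top crank_mouth [0.581 0.228 0.18 ] 0.46 [ 0.0021 -0.0024  0.0738] tool [-0.0008 -0.002   0.2152]
top crank_knob [0.568 0.32  0.174] 0.6 [-0.0022  0.0808  0.1145] tool [0.0034 0.081  0.1741]
[[0.01, -0.01, -0.0], [0.01, -0.0, -0.0]]
[[-0.02, 0.01, 0.0], [-0.02, 0.01, 0.0]]
```

View pics/s2.png

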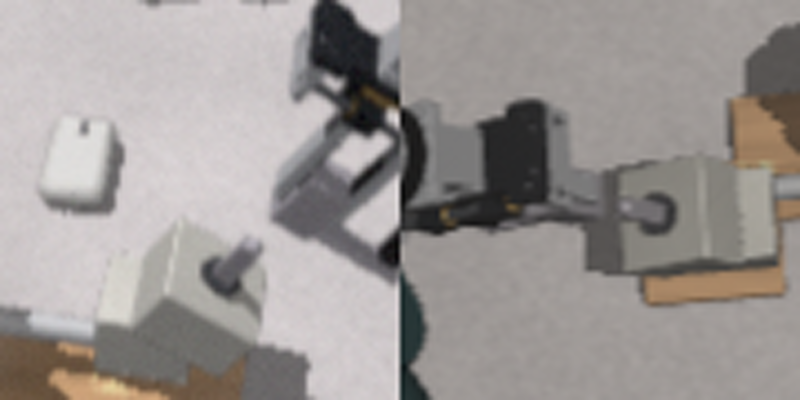

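Emit:
play_rows(translation=[[-0.02,-0.01,0.4],[-0.01,0,0.4],[0,0,0.1],[0,0,0.1],[0,0,0.1]], twist=[[-0.02,0.01,0],[-0.02,0.01,0],[0,0,0],[0,0,0],[0,0,0]], gripper=[-1,-1,-1,-1,-1])

```text
time: 6.5
tool_pos: [0.572, 0.3155, 0.3281]
ee_rot: [-2.619, 0.003, -3.054]
wrist_force: [0.1, -0.3, -3.7]
width: 0.0339
finger_force: 30.0
```

Emit:
play_rows(translation=[[0,0,0.1],[0,0,0.1]], twist=[[0,0,0],[0,0,0]], gripper=[-1,-1])

```text
time: 6.7
tool_pos: [0.5718, 0.3129, 0.325]
ee_rot: [-2.622, 0.006, -3.054]
wrist_force: [-6.2, 11.3, 17.0]
width: 0.0339
finger_force: 30.0
```

```bash
cat > st.py <<'E'
from h import *
p,R=pose(); o=robot.get_obs(); A=np.c_[b,v,s]
print("t",o["time"],"tcp",inshaft(p),"mouth~",inshaft(p+R.apply([0,0,.214])),"rot",np.degrees((Rt(0).inv()*R).as_rotvec()).round(1),"F",(o["wrist_force"]@A).round(1),"M",(o["wrist_torque"]@A).round(2),"w",o["width"].round(4),"j",o["joint_positions"].round(2))
E
python3 st.py
```

```text
Traceback (most recent call last):
  File "st.py", line 3, in <module>
    print("t",o["time"],"tcp",inshaft(p),"mouth~",inshaft(p+R.apply([0,0,.214])),"rot",np.degrees((Rt(0).inv()*R).as_rotvec()).round(1),"F",(o["wrist_force"]@A).round(1),"M",(o["wrist_torque"]@A).round(2),"w",o["width"].round(4),"j",o["joint_positions"].round(2))
                                                                                                                                                                                                                 ^^^^^^^^^^^^^^^^
AttributeError: 'float' object has no attribute 'round'
```

```bash
sed -i 's/o\["width"\].round(4)/o["width"]/' st.py; python3 st.py
```

```text
t 6.7 tcp [ 0.0006 -0.0012  0.2417] mouth~ [ 0.0014 -0.0003  0.0277] rot [-0.2 -0.2  0.3] F [-5.2  1.8 20.6] M [ 0.51  1.19 -0.04] w 0.033929384235061394 j [ 0.52  0.42  1.16 -0.48  1.77 -1.18]
```

Emit:
play_rows(translation=[[0.03,0,0],[0.02,-0.01,0]], twist=[[0,0,0],[0,0,0]], gripper=[-1,-1])

```text
time: 6.9
tool_pos: [0.5706, 0.3126, 0.3253]
ee_rot: [-2.623, 0.01, -3.052]
wrist_force: [0.9, 8.0, 5.8]
width: 0.0337
finger_force: 30.0
```

```bash
python3 st.py
```

```text
t 6.9 tcp [-0.0007 -0.0015  0.242 ] mouth~ [ 0.0011 -0.0004  0.028 ] rot [-0.3 -0.5  0.3] F [1.6 3.9 8.9] M [ 0.8  -0.2  -0.05] w 0.03367132546842296 j [ 0.52  0.42  1.16 -0.48  1.76 -1.18]
```

Emit:
play_rows(translation=[[0,0,-0.02],[0,0,0],[0,0,0]], twist=[[0,0,-0.8],[0,0,-0.8],[0,0,-0.8]], gripper=[-1,-1,-1])

```text
time: 7.2
tool_pos: [0.5702, 0.3132, 0.3252]
ee_rot: [-2.635, -0.112, -2.84]
wrist_force: [-1.5, 7.3, 5.5]
width: 0.0337
finger_force: 30.0
```

```bash
python3 st.py
```

```text
t 7.2 tcp [-0.001  -0.001   0.2422] mouth~ [0.0004 0.0002 0.0282] rot [ -0.3  -0.4 -13.7] F [-0.8  3.7  8.5] M [0.87 0.23 0.04] w 0.03374077416770094 j [ 0.52  0.42  1.16 -0.48  1.76 -1.43]
```

Emit:
play_rows(translation=[[0,-0.01,0.06],[0,0,0.06],[0,0,0.05]], twist=[[0,0,-0.4],[0,0,-0.4],[0,0,-0.4]], gripper=[-1,-1,-1])

```text
time: 7.5
tool_pos: [0.5697, 0.3118, 0.3249]
ee_rot: [-2.653, -0.162, -2.733]
wrist_force: [-6.7, 18.0, 21.5]
width: 0.034
finger_force: 30.0
```

```bash
python3 st.py
```

```text
t 7.5 tcp [-0.0016 -0.002   0.2413] mouth~ [0.0009 0.0004 0.0273] rot [ -0.5  -0.8 -20.4] F [-5.   5.3 27.9] M [ 1.32  1.19 -0.1 ] w 0.034008672627254266 j [ 0.52  0.41  1.17 -0.48  1.75 -1.54]
```

Emit:
play_rows(translation=[[0.02,0,-0.03],[0.01,0,0],[0,0,0],[0,0,0]], twist=[[0,0,-0.6],[0,0,-0.6],[0,0,-0.6],[0,0,-0.6]], gripper=[-1,-1,-1,-1])

```text
time: 7.9
tool_pos: [0.5693, 0.3119, 0.3252]
ee_rot: [-2.7, -0.269, -2.512]
wrist_force: [-3.2, 15.9, 14.3]
width: 0.034
finger_force: 30.0
```

```bash
python3 st.py
```

```text
t 7.9 tcp [-0.002  -0.002   0.2416] mouth~ [0.001  0.0005 0.0276] rot [ -0.4  -1.  -34.2] F [-1.7  6.8 20.5] M [ 1.49  0.37 -0.06] w 0.034044857036918334 j [ 0.52  0.41  1.17 -0.48  1.75 -1.78]
```

Emit:
play_rows(translation=[[0,0,0.02],[0,0,0.02],[0,0,0.02],[0,0,0.02]], twist=[[0,0,-0.6],[0,0,-0.6],[0,0,-0.6],[0,0,-0.6]], gripper=[-1,-1,-1,-1])

```text
time: 8.3
tool_pos: [0.5688, 0.3115, 0.3251]
ee_rot: [-2.773, -0.36, -2.279]
wrist_force: [-6.9, 21.7, 24.0]
width: 0.0338
finger_force: 30.0
```

```bash
python3 st.py
```

```text
t 8.3 tcp [-0.0026 -0.0022  0.2413] mouth~ [0.0008 0.0009 0.0273] rot [ -0.4  -1.2 -47.9] F [-4.9  7.3 31.9] M [ 1.68  1.17 -0.08] w 0.03380719486838528 j [ 0.52  0.41  1.18 -0.47  1.75 -2.02]
```

```bash
cat > dl.py <<'E'
import sys; from h import *
p,R=pose(); d=np.array([float(x) for x in sys.argv[1:4]])/1000
print((R.inv().apply(np.c_[b,v,s]@d)/.04).round(3))
E
python3 dl.py -0.8 1.0 2
python3 - <<'E'
from h import *
for c in ("scene","top"):
    im=robot.snapshot(c); cv2.imwrite(f"pics/{c}3.png",im[:,:,::-1])
    for n in ("lift_shelf","crank_hub","crank_knob"):
        for d in robot.spot_point(n,c)[:2]: print(c,n,np.round(d["centre"],3),round(d["score"],2),inshaft(d["centre"]))
a=cv2.imread("pics/scene3.png")[170:240,285:355];t=cv2.imread("pics/top3.png")[140:210,160:230]
cv2.imwrite("pics/s3.png",cv2.resize(np.hstack([a,t]),(800,400),interpolation=cv2.INTER_CUBIC))
E
```

```text
[-0.006  0.031 -0.05 ]
scene lift_shelf [ 0.664 -0.069  0.134] 0.87 [ 0.0582 -0.2419 -0.118 ]
scene lift_shelf [0.539 0.525 0.002] 0.36 [-0.0134  0.3461  0.069 ]
scene crank_hub [0.579 0.218 0.159] 0.72 [-0.0008 -0.0005  0.051 ]
scene crank_hub [0.329 0.381 0.028] 0.63 [-0.2351  0.2243  0.0295]
scene crank_knob [0.517 0.26  0.146] 0.5 [-0.059   0.0472  0.0627]
scene crank_knob [0.252 0.367 0.04 ] 0.47 [-0.3128  0.2132  0.0361]
top lift_shelf [ 0.397 -0.532 -0.005] 0.71 [-0.2491 -0.5512 -0.4563]
top lift_shelf [ 0.665 -0.072  0.134] 0.56 [ 0.0587 -0.2448 -0.1197]
top crank_hub [0.578 0.218 0.158] 0.68 [-0.0019  0.0003  0.05  ]
top crank_knob [ 0.658 -0.07   0.132] 0.34 [ 0.0519 -0.2417 -0.1204]
```

View pics/s3.png

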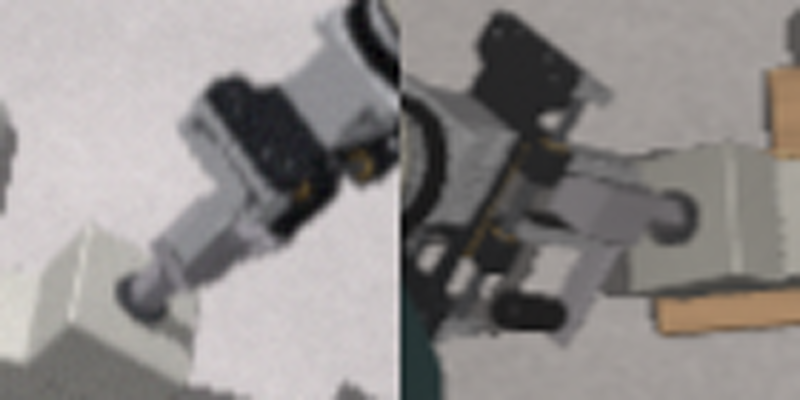

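Emit:
play_rows(translation=[[0,0.03,-0.1],[0,0,-0.1],[0,0,0]], twist=[[0,0,0],[0,0,0],[0,0,0]], gripper=[-1,-1,-1])

```text
time: 9.0
tool_pos: [0.5687, 0.3127, 0.3251]
ee_rot: [-2.771, -0.371, -2.284]
wrist_force: [-0.0, 8.7, 8.2]
width: 0.0336
finger_force: 30.0
```

```bash
python3 st.py
```

```text
t 9.0 tcp [-0.0026 -0.0012  0.2419] mouth~ [-0.0007 -0.0001  0.0279] rot [ -0.1  -0.6 -47.9] F [ 0.8  3.4 11.4] M [ 0.86 -0.19  0.02] w 0.03363003591612294 j [ 0.52  0.41  1.17 -0.48  1.76 -2.02]
```

Emit:
play_rows(translation=[[0,0.01,-0.07],[0,0,0],[0,0,0],[0,0,0],[0,0,0]], twist=[[0,0,0],[0,0,0.6],[0,0,0.6],[0,0,0.6],[0,0,0.6]], gripper=[-1,-1,-1,-1,-1])

```text
time: 9.5
tool_pos: [0.5681, 0.3133, 0.325]
ee_rot: [-2.697, -0.279, -2.52]
wrist_force: [-0.5, 5.9, 4.8]
width: 0.0341
finger_force: 30.0
```

```bash
python3 st.py
```

```text
t 9.5 tcp [-0.0031 -0.0006  0.2422] mouth~ [-0.0023  0.0001  0.0282] rot [ -0.1  -0.3 -34. ] F [-0.   2.8  7.1] M [ 0.87 -0.13  0.06] w 0.03409944747002567 j [ 0.52  0.42  1.17 -0.48  1.77 -1.78]
```

Emit:
play_rows(translation=[[0,0,0],[0,0,0],[0,0,0],[0,0,0]], twist=[[0,0,0.6],[0,0,0.6],[0,0,0.6],[0,0,0.6]], gripper=[-1,-1,-1,-1])

```text
time: 9.9
tool_pos: [0.568, 0.3134, 0.3249]
ee_rot: [-2.648, -0.171, -2.74]
wrist_force: [-1.3, 6.8, 3.5]
width: 0.0334
finger_force: 30.0
```

```bash
python3 st.py
```

```text
t 9.9 tcp [-0.0032 -0.0004  0.2421] mouth~ [-0.0025  0.0004  0.0281] rot [ -0.2  -0.2 -20.3] F [-0.7  4.2  6.4] M [ 0.97 -0.09  0.03] w 0.03344578868713357 j [ 0.52  0.42  1.17 -0.48  1.77 -1.54]
```

Emit:
play_rows(translation=[[0,0.02,0],[0,0,0],[0,0,0],[0,0,0]], twist=[[0,0,0.6],[0,0,0.6],[0,0,0.6],[0,0,0.6]], gripper=[-1,-1,-1,-1])

```text
time: 10.3
tool_pos: [0.5685, 0.3131, 0.3229]
ee_rot: [-2.622, -0.054, -2.951]
wrist_force: [2.9, 2.5, -1.5]
width: 0.0339
finger_force: 30.0
```

```bash
python3 st.py
```

```text
t 10.3 tcp [-0.0028  0.0003  0.2402] mouth~ [-0.002   0.0006  0.0262] rot [-0.1 -0.2 -6.5] F [ 3.1  2.7 -0.1] M [ 0.64 -0.92  0.05] w 0.03393089039244524 j [ 0.52  0.42  1.17 -0.48  1.76 -1.3 ]
```

Emit:
play_rows(translation=[[0,0,0],[0,0,0],[0,0,0],[0,0,0]], twist=[[0,0,0.6],[0,0,0.6],[0,0,0.6],[0,0,0.6]], gripper=[-1,-1,-1,-1])

```text
time: 10.7
tool_pos: [0.5694, 0.3124, 0.3227]
ee_rot: [-2.622, 0.068, 3.124]
wrist_force: [6.4, -0.3, -1.8]
width: 0.0333
finger_force: 30.0
```

```bash
python3 st.py
```

```text
t 10.7 tcp [-0.0019 -0.0003  0.2396] mouth~ [-0.0008 -0.0004  0.0256] rot [ 0.  -0.3  7.3] F [ 6.3  0.1 -2. ] M [ 0.21 -1.4   0.06] w 0.03330348173593189 j [ 0.52  0.42  1.17 -0.48  1.76 -1.06]
```

Emit:
play_rows(translation=[[0,0,0],[0,0,0],[0,0,0],[0,0,0]], twist=[[0,0,0.6],[0,0,0.6],[0,0,0.6],[0,0,0.6]], gripper=[-1,-1,-1,-1])

```text
time: 11.1
tool_pos: [0.5695, 0.3122, 0.3228]
ee_rot: [-2.648, 0.185, 2.913]
wrist_force: [7.4, -0.6, -2.3]
width: 0.0337
finger_force: 30.0
```

```bash
python3 st.py
```

```text
t 11.1 tcp [-0.0018 -0.0005  0.2396] mouth~ [-0.0007 -0.0006  0.0256] rot [-0.  -0.3 21. ] F [ 7.3  0.  -2.6] M [ 0.21 -1.42  0.13] w 0.03369432981989902 j [ 0.52  0.42  1.17 -0.48  1.76 -0.82]
```

```bash
python3 dl.py 1.2 0 -2
```

```text
[-0.028  0.011  0.05 ]
```

Emit:
play_rows(translation=[[-0.03,0.01,0],[0,0,0.08],[0,0,0.08],[0,0,0.08],[0,0,0.08]], twist=[[0,0,-0.6],[0,0,-0.6],[0,0,0],[0,0,0],[0,0,0]], gripper=[-1,-1,-1,-1,-1])

```text
time: 11.6
tool_pos: [0.5705, 0.3061, 0.3122]
ee_rot: [-2.631, 0.125, 3.019]
wrist_force: [6.1, 0.2, 1.9]
width: 0.0338
finger_force: 30.0
```

```bash
python3 st.py
```

```text
t 11.6 tcp [-0.0014 -0.0006  0.2274] mouth~ [-0.0007 -0.0006  0.0134] rot [-0.  -0.2 14.1] F [ 6.1 -1.2  1.4] M [-0.04 -1.08  0.13] w 0.03381645266516621 j [ 0.51  0.42  1.19 -0.48  1.74 -0.94]
```

Sliding on. Keep pushing until it stops, easing the lateral force.

Emit:
play_rows(translation=[[-0.02,0.02,0.1],[0,0,0.1],[0,0,0.06],[0,0,0.05],[0,0,0.04]], twist=[[0,0,-0.3],[0,0,0],[0,0,0],[0,0,0],[0,0,0]], gripper=[-1,-1,-1,-1,-1])

```text
time: 12.1
tool_pos: [0.5714, 0.2997, 0.3]
ee_rot: [-2.627, 0.108, 3.046]
wrist_force: [4.6, -3.6, 5.6]
width: 0.0339
finger_force: 30.0
```

```bash
python3 st.py
```

```text
t 12.1 tcp [-1.000e-03 -1.000e-04  2.136e-01] mouth~ [-0.0008 -0.0003 -0.0004] rot [ 0.  -0.1 12.3] F [ 4.3 -6.2  2.9] M [-0.9  -0.79  0.08] w 0.033867852424993 j [ 0.5   0.42  1.21 -0.48  1.72 -0.96]
```

Emit:
play_rows(translation=[[-0.01,-0.02,0.06],[0,0,0.06],[0,0,0.04]], twist=[[0,0,0],[0,0,0],[0,0,0]], gripper=[-1,-1,-1])

```text
time: 12.4
tool_pos: [0.571, 0.2982, 0.2998]
ee_rot: [-2.633, 0.11, 3.046]
wrist_force: [-3.3, 8.8, 21.4]
width: 0.0339
finger_force: 30.0
```

```bash
python3 st.py
python3 - <<'E'
from h import *
for c in ("scene","top"):
    robot.snapshot(c)
    for n in ("lift_shelf","fixed_shelf","crank_mouth","crank_knob"):
        for d in robot.spot_point(n,c)[:2]: print(c,n,np.round(d["centre"],3),round(d["score"],2),inshaft(d["centre"]))
E
```

```text
t 12.4 tcp [-0.0015 -0.0012  0.2127] mouth~ [-0.0005 -0.0002 -0.0013] rot [-0.3 -0.2 12.3] F [-2.5 -2.9 23. ] M [-0.62  0.45  0.03] w 0.03393731148271967 j [ 0.5   0.41  1.22 -0.48  1.71 -0.96]
scene lift_shelf [ 0.669 -0.07   0.138] 0.68 [ 0.0628 -0.2457 -0.1147]
scene fixed_shelf [ 0.68  -0.25   0.188] 0.82 [ 0.0583 -0.4269 -0.1625]
scene crank_mouth [0.578 0.193 0.114] 0.66 [-0.0045  0.0005 -0.0011]
scene crank_mouth [0.326 0.381 0.002] 0.47 [-0.2381  0.2383  0.0067]
scene crank_knob [0.588 0.274 0.11 ] 0.71 [0.0137 0.0716 0.0351]
scene crank_knob [0.252 0.366 0.038] 0.48 [-0.3136  0.2127  0.0335]
top fixed_shelf [ 0.682 -0.249  0.192] 0.75 [ 0.0599 -0.4278 -0.1584]
```

Emit:
play_rows(translation=[[0.01,0,-0.1],[0,0,-0.08],[0,0,0],[0,0,0],[0,0,0]], twist=[[0,0,0],[0,0,0],[0,0,0],[0,0,0],[0,0,0]], gripper=[-1,-1,0.28,0.28,0.28])

```text
time: 13.4
tool_pos: [0.5703, 0.3003, 0.299]
ee_rot: [-2.628, 0.102, 3.046]
wrist_force: [0.6, -0.1, 0.2]
width: 0.0545
finger_force: 0.0
```

Emit:
play_rows(translation=[[0,0,-0.3],[0,0,-0.8],[0,0,-0.8],[0,0,0]], twist=[[0,0,0],[0,0,0],[0,0,0],[0,0,0]], gripper=[0.28,0.28,0.28,0.28])

```text
time: 13.8
tool_pos: [0.5673, 0.3399, 0.3719]
ee_rot: [-2.635, 0.113, 3.048]
wrist_force: [0.3, 0.8, 0.5]
width: 0.0599
finger_force: 0.0
```

```bash
python3 st.py
python3 - <<'E'
from h import *
for c in ("scene","top"):
    robot.snapshot(c)
    for n in ("crank_hub","crank_mouth","crank_knob"):
        for d in robot.spot_point(n,c)[:2]: print(c,n,np.round(d["centre"],3),round(d["score"],2),inshaft(d["centre"]))
p,R=pose(); rows(p,R,seat+.017*b+.078*v+.30*s,Rt(np.pi/2),14)
E
```

```text
t 13.8 tcp [-0.0015 -0.001   0.2961] mouth~ [0.0002 0.0001 0.0821] rot [-0.4 -0.4 12.3] F [0.4 0.4 0.8] M [0.22 0.03 0.01] w 0.059920841535021356 j [ 0.56  0.43  1.05 -0.48  1.86 -0.99]
scene crank_hub [0.576 0.202 0.134] 0.85 [-0.0057 -0.0012  0.021 ]
scene crank_hub [0.327 0.378 0.027] 0.53 [-0.237   0.2227  0.0271]
scene crank_mouth [ 0.665 -0.068  0.136] 0.66 [ 0.0593 -0.2424 -0.1151]
scene crank_mouth [0.579 0.191 0.11 ] 0.56 [-0.003   0.0004 -0.0058]
scene crank_knob [0.574 0.274 0.101] 0.69 [-0.0005  0.0767  0.028 ]
scene crank_knob [0.249 0.364 0.037] 0.49 [-0.3167  0.2121  0.0327]
top crank_hub [0.578 0.205 0.133] 0.57 [-0.0024  0.0011  0.0218]
top crank_mouth [0.586 0.188 0.115] 0.57 [ 0.0039 -0.0053 -0.0031]
top crank_knob [0.572 0.278 0.099] 0.55 [-0.0025  0.0815  0.0289]
[[-0.0, 0.14, -0.02], [0.01, 0.14, -0.02], [0.02, 0.14, -0.02], [0.04, 0.14, -0.02], [0.05, 0.13, -0.02], [0.06, 0.13, -0.02], [0.08, 0.12, -0.02], [0.09, 0.11, -0.02], [0.1, 0.1, -0.02], [0.11, 0.1, -0.02], [0.12, 0.08, -0.02], [0.12, 0.07, -0.02], [0.13, 0.06, -0.03], [0.13, 0.05, -0.02]]
[[-0.0, -0.0, 0.97], [-0.0, -0.0, 0.97], [-0.0, -0.0, 0.97], [-0.0, -0.0, 0.97], [-0.0, -0.0, 0.97], [-0.0, -0.0, 0.97], [-0.0, -0.0, 0.97], [-0.0, -0.0, 0.97], [-0.0, -0.0, 0.97], [-0.0, -0.0, 0.97], [-0.0, -0.0, 0.97], [-0.0, -0.0, 0.97], [-0.0, -0.0, 0.97], [-0.0, -0.0, 0.97]]
```

Run:
```python
from h import *
p,R=pose(); p2,R2=rows(p,R,seat-.001*b+.079*v+.285*s,Rt(np.pi/2),14)
```

```text
[[0.03, 0.14, 0.01], [0.04, 0.13, 0.01], [0.05, 0.13, 0.01], [0.07, 0.12, 0.0], [0.08, 0.12, 0.01], [0.09, 0.11, 0.0], [0.1, 0.1, 0.01], [0.11, 0.09, 0.0], [0.12, 0.08, 0.01], [0.12, 0.06, 0.0], [0.13, 0.05, 0.01], [0.13, 0.04, 0.0], [0.14, 0.03, 0.01], [0.14, 0.02, 0.0]]
[[-0.0, -0.0, 0.97], [-0.0, -0.0, 0.97], [-0.0, -0.0, 0.97], [-0.0, -0.0, 0.97], [-0.0, -0.0, 0.97], [-0.0, -0.0, 0.97], [-0.0, -0.0, 0.97], [-0.0, -0.0, 0.97], [-0.0, -0.0, 0.97], [-0.0, -0.0, 0.97], [-0.0, -0.0, 0.97], [-0.0, -0.0, 0.97], [-0.0, -0.0, 0.97], [-0.0, -0.0, 0.97]]
```

Emit:
play_rows(translation=[[0.03,0.14,0.01],[0.04,0.13,0.01],[0.05,0.13,0.01],[0.07,0.12,0],[0.08,0.12,0.01],[0.09,0.11,0],[0.1,0.1,0.01],[0.11,0.09,0]], twist=[[0,0,0.97],[0,0,0.97],[0,0,0.97],[0,0,0.97],[0,0,0.97],[0,0,0.97],[0,0,0.97],[0,0,0.97]], gripper=[0.28,0.28,0.28,0.28,0.28,0.28,0.28,0.28])

```text
time: 15.0
tool_pos: [0.5647, 0.3755, 0.3408]
ee_rot: [-2.835, 0.431, 2.306]
wrist_force: [-0.2, 0.1, 0.0]
width: 0.0606
finger_force: 0.0
```

Emit:
play_rows(translation=[[0.12,0.08,0.01],[0.12,0.06,0],[0.13,0.05,0.01],[0.13,0.04,0],[0.14,0.03,0.01],[0.14,0.02,0],[0,0,0]], twist=[[0,0,0.97],[0,0,0.97],[0,0,0.97],[0,0,0.97],[0,0,0.97],[0,0,0.97],[0,0,0]], gripper=[0.28,0.28,0.28,0.28,0.28,0.28,0.28])

```text
time: 15.7
tool_pos: [0.5622, 0.4042, 0.3225]
ee_rot: [-3.139, 0.524, 1.662]
wrist_force: [-0.7, -0.2, -0.3]
width: 0.06
finger_force: 0.0
```

```bash
python3 st.py
python3 - <<'E'
from h import *
p,R=pose(); p2,R2=rows(p,R,seat-.001*b+.079*v+.220*s,Rt(np.pi/2),4)
E
```

```text
t 15.7 tcp [-0.0009  0.0795  0.2855] mouth~ [-0.0013  0.0794  0.0715] rot [ 0.1  0.1 89.9] F [-0.7  0.  -0.4] M [0.18 0.07 0.02] w 0.060038488552656616 j [ 0.63  0.54  1.   -0.46  1.86  0.47]
[[-0.0, -0.0, 0.41], [-0.0, -0.0, 0.41], [-0.01, -0.0, 0.41], [-0.0, -0.0, 0.41]]
[[-0.0, 0.0, 0.0], [-0.0, 0.0, 0.0], [-0.0, 0.0, 0.0], [-0.0, 0.0, 0.0]]
```

Emit:
play_rows(translation=[[0,0,0.41],[0,0,0.41],[0,0,0.41],[0,0,0.41],[0,0,0],[0,0,0],[0,0,0],[0,0,0]], twist=[[0,0,0],[0,0,0],[0,0,0],[0,0,0],[0,0,0],[0,0,0],[0,0,0],[0,0,0]], gripper=[0.28,0.28,0.28,0.28,-1,-1,-1,-1])

```text
time: 16.5
tool_pos: [0.5653, 0.3719, 0.2684]
ee_rot: [3.14, 0.522, 1.66]
wrist_force: [0.0, -0.4, -0.5]
width: 0.0313
finger_force: 0.0
```

```bash
python3 st.py
python3 - <<'E'
from h import *
p,R=pose()
for c in ("scene","top"):
    robot.snapshot(c)
    for n in ("crank_hub","crank_mouth","lift_shelf"):
        for d in robot.spot_point(n,c)[:1]: print(c,n,np.round(d["centre"],3),round(d["score"],2),inshaft(d["centre"]))
# circle rows: tool x=? along
print((R.inv().apply(np.c_[b,v,s].T)).round(2))
E
```

```text
t 16.5 tcp [-0.0006  0.0784  0.2225] mouth~ [-0.0002  0.0788  0.0085] rot [-0.1 -0.  90. ] F [-0.  -0.1 -0.6] M [0.13 0.   0.07] w 0.03131011311223169 j [ 0.6   0.52  1.13 -0.46  1.74  0.49]
scene crank_hub [0.579 0.204 0.133] 0.89 [-0.0023  0.0002  0.0211]
scene crank_mouth [0.582 0.193 0.112] 0.56 [-0.0002  0.0009 -0.0024]
scene lift_shelf [ 0.667 -0.07   0.137] 0.9 [ 0.0612 -0.245  -0.1156]
top crank_hub [0.582 0.203 0.135] 0.82 [ 0.0004 -0.0018  0.0218]
top crank_mouth [0.584 0.19  0.115] 0.66 [ 0.002  -0.0036 -0.0021]
top lift_shelf [ 0.665 -0.067  0.134] 0.92 [ 0.0593 -0.241  -0.1168]
[[ 0.  1.  0.]
 [ 1. -0.  0.]
 [ 0.  0. -1.]]
```

Emit:
play_rows(translation=[[0,0,0],[0,0,0],[-0.02,0.26,0.02],[-0.05,0.26,0.01],[-0.2,0.48,0],[-0.32,0.41,0],[0,0,0]], twist=[[0,0,0],[0,0,0],[0,0,0],[0,0,0],[0,0,0],[0,0,0],[0,0,0]], gripper=[-1,-1,-1,-1,-1,-1,-1])

```text
time: 17.6
tool_pos: [0.6258, 0.3544, 0.2797]
ee_rot: [3.137, 0.522, 1.656]
wrist_force: [-1.0, 3.9, 3.5]
width: 0.023
finger_force: 30.0
```

```bash
python3 st.py
```

```text
t 17.6 tcp [0.0581 0.053  0.2208] mouth~ [0.0585 0.0534 0.0068] rot [-0.2 -0.  90.2] F [-0.7  1.7  5.1] M [0.33 0.48 0.04] w 0.0229737715252963 j [ 0.53  0.6   0.99 -0.48  1.76  0.4 ]
```

Emit:
play_rows(translation=[[-0.39,0.3,0],[-0.47,0.19,0],[-0.52,0.07,0],[-0.52,-0.07,0],[-0.48,-0.2,0],[-0.41,-0.32,0],[-0.32,-0.41,0],[-0.2,-0.48,0]], twist=[[0,0,0],[0,0,0],[0,0,0],[0,0,0],[0,0,0],[0,0,0],[0,0,0],[0,0,0]], gripper=[-1,-1,-1,-1,-1,-1,-1,-1])

```text
time: 18.4
tool_pos: [0.5993, 0.2358, 0.3497]
ee_rot: [3.125, 0.526, 1.651]
wrist_force: [4.5, 1.3, 10.6]
width: 0.0233
finger_force: 30.0
```

```bash
python3 st.py
```

```text
t 18.4 tcp [ 0.021  -0.0822  0.2235] mouth~ [ 0.0237 -0.0827  0.0095] rot [-0.4 -0.7 90.5] F [ 4.6 -4.5  9.6] M [-0.49 -0.58 -0.01] w 0.023328353633739744 j [ 0.4   0.37  1.18 -0.51  1.73  0.27]
```

Emit:
play_rows(translation=[[0.0,-0.51,-0.03],[0.11,-0.51,0],[0.22,-0.48,0],[0.32,-0.41,0],[0.41,-0.32,0],[0.48,-0.2,0],[0.52,-0.07,0],[0.52,0.07,0]], twist=[[0,0,0],[0,0,0],[0,0,0],[0,0,0],[0,0,0],[0,0,0],[0,0,0],[0,0,0]], gripper=[-1,-1,-1,-1,-1,-1,-1,-1])

```text
time: 19.2
tool_pos: [0.4921, 0.3197, 0.2963]
ee_rot: [3.137, 0.523, 1.658]
wrist_force: [0.8, 1.8, 8.5]
width: 0.0233
finger_force: 30.0
```

```bash
python3 st.py
python3 - <<'E'
from h import *
for c in ("scene","top"):
    robot.snapshot(c)
    for n in ("crank_hub","crank_mouth","lift_shelf"):
        for d in robot.spot_point(n,c)[:1]: print(c,n,np.round(d["centre"],3),round(d["score"],2),inshaft(d["centre"]))
E
```

```text
t 19.2 tcp [-0.0782  0.0252  0.2238] mouth~ [-0.0774  0.0254  0.0098] rot [-0.2 -0.1 90.1] F [ 1.  -2.8  8.2] M [-0.43 -0.8   0.05] w 0.023339622386772223 j [ 0.59  0.31  1.37 -0.46  1.72  0.49]
scene crank_hub [0.576 0.206 0.134] 0.75 [-0.0045  0.0017  0.0223]
scene crank_mouth [0.329 0.376 0.002] 0.81 [-0.2359  0.2336  0.0047]
scene lift_shelf [ 0.668 -0.072  0.158] 0.66 [ 0.0615 -0.2569 -0.0985]
top crank_hub [0.579 0.208 0.134] 0.61 [-0.0018  0.0035  0.0242]
top crank_mouth [0.585 0.192 0.111] 0.68 [ 0.0027  0.0006 -0.0039]
top lift_shelf [ 0.666 -0.07   0.152] 0.89 [ 0.0597 -0.2521 -0.1025]
```

Emit:
play_rows(translation=[[0.43,0.2,-0.02],[0.37,0.32,0],[0.31,0.41,0],[0.2,0.48,0],[0.07,0.52,0],[-0.07,0.52,0],[-0.2,0.48,0],[-0.32,0.41,0]], twist=[[0,0,0],[0,0,0],[0,0,0],[0,0,0],[0,0,0],[0,0,0],[0,0,0],[0,0,0]], gripper=[-1,-1,-1,-1,-1,-1,-1,-1])

```text
time: 20.4
tool_pos: [0.6235, 0.3581, 0.2782]
ee_rot: [-3.138, 0.525, 1.661]
wrist_force: [-5.5, 2.1, 5.9]
width: 0.0227
finger_force: 30.0
```

```bash
python3 st.py
```

```text
t 20.4 tcp [0.0561 0.0572 0.2215] mouth~ [0.0554 0.0569 0.0075] rot [ 0.2  0.1 90. ] F [-5.3 -0.7  6.4] M [-0.17  1.51 -0.  ] w 0.022686121884798252 j [ 0.54  0.6   0.99 -0.48  1.77  0.41]
```

Emit:
play_rows(translation=[[-0.41,0.32,0],[-0.48,0.2,0],[-0.52,0.07,0],[-0.51,-0.07,0],[-0.47,-0.2,0],[-0.4,-0.32,0],[-0.3,-0.41,0],[-0.18,-0.48,0]], twist=[[0,0,0],[0,0,0],[0,0,0],[0,0,0],[0,0,0],[0,0,0],[0,0,0],[0,0,0]], gripper=[-1,-1,-1,-1,-1,-1,-1,-1])

```text
time: 21.2
tool_pos: [0.6, 0.2396, 0.3488]
ee_rot: [3.125, 0.528, 1.651]
wrist_force: [5.6, -2.6, 9.3]
width: 0.0229
finger_force: 30.0
```

```bash
python3 st.py
```

```text
t 21.2 tcp [ 0.0221 -0.0785  0.2246] mouth~ [ 0.0246 -0.0794  0.0106] rot [-0.3 -0.7 90.5] F [ 5.3 -7.3  6.5] M [-1.11 -0.81  0.05] w 0.02293134818984184 j [ 0.41  0.38  1.17 -0.51  1.73  0.27]
```

```bash
cat > sh.py <<'E'
from h import *
for c in ("scene","top"):
    im=robot.snapshot(c); cv2.imwrite(f"pics/{c}_sh.png",im[:,:,::-1])
    for n in ("crank_hub","lift_shelf","lift_shelf","fixed_shelf"):
        for d in robot.spot_point(n,c)[:1]: print(c,n,np.round(d["centre"],4),round(d["score"],2),inshaft(d["centre"]))
E
python3 sh.py
```

```text
scene crank_hub [0.5776 0.203  0.1369] 0.72 [-0.0035 -0.0024  0.0239]
scene lift_shelf [ 0.6644 -0.0692  0.171 ] 0.79 [ 0.0585 -0.261  -0.086 ]
scene lift_shelf [ 0.6644 -0.0692  0.171 ] 0.79 [ 0.0585 -0.261  -0.086 ]
scene fixed_shelf [ 0.6785 -0.2467  0.1886] 0.67 [ 0.0566 -0.424  -0.1598]
top crank_hub [0.5801 0.2039 0.1348] 0.64 [-0.001  -0.0008  0.0224]
top lift_shelf [ 0.663  -0.0697  0.1717] 0.56 [ 0.057  -0.2617 -0.0856]
top lift_shelf [ 0.663  -0.0697  0.1717] 0.56 [ 0.057  -0.2617 -0.0856]
top fixed_shelf [ 0.6824 -0.2513  0.1885] 0.74 [ 0.0601 -0.4282 -0.1624]
```

Emit:
play_rows(translation=[[0.04,-0.5,0],[0.11,-0.51,0],[0.22,-0.48,0],[0.32,-0.41,0],[0.41,-0.32,0],[0.48,-0.2,0],[0.52,-0.07,0],[0.52,0.07,0]], twist=[[0,0,0],[0,0,0],[0,0,0],[0,0,0],[0,0,0],[0,0,0],[0,0,0],[0,0,0]], gripper=[-1,-1,-1,-1,-1,-1,-1,-1])

```text
time: 22.5
tool_pos: [0.4933, 0.3247, 0.294]
ee_rot: [3.135, 0.523, 1.658]
wrist_force: [6.2, 0.3, 6.7]
width: 0.0229
finger_force: 30.0
```

```bash
python3 st.py; python3 sh.py
```

```text
t 22.5 tcp [-0.0765  0.0306  0.2243] mouth~ [-0.0754  0.0306  0.0104] rot [-0.3 -0.2 90.1] F [ 6.2 -3.6  5.6] M [-0.79 -1.24  0.03] w 0.022920338533570086 j [ 0.6   0.32  1.36 -0.46  1.72  0.5 ]
scene crank_hub [0.5773 0.2039 0.1353] 0.78 [-0.0037 -0.0008  0.023 ]
scene lift_shelf [ 0.6657 -0.068   0.1835] 0.81 [ 0.0599 -0.2663 -0.0747]
scene lift_shelf [ 0.6657 -0.068   0.1835] 0.81 [ 0.0599 -0.2663 -0.0747]
scene fixed_shelf [ 0.6806 -0.2518  0.1906] 0.69 [ 0.0582 -0.4295 -0.1607]
top crank_hub [0.5813 0.2072 0.1383] 0.61 [0.0005 0.0002 0.027 ]
top lift_shelf [ 0.6643 -0.069   0.1794] 0.75 [ 0.0584 -0.265  -0.0786]
top lift_shelf [ 0.6643 -0.069   0.1794] 0.75 [ 0.0584 -0.265  -0.0786]
top fixed_shelf [ 0.6839 -0.25    0.1908] 0.97 [ 0.0617 -0.4284 -0.1598]
```

Emit:
play_rows(translation=[[0.22,0.16,0],[0.41,0.32,0],[0.32,0.41,0],[0.2,0.48,0],[0.07,0.52,0],[-0.07,0.52,0],[-0.2,0.48,0],[-0.32,0.41,0]], twist=[[0,0,0],[0,0,0],[0,0,0],[0,0,0],[0,0,0],[0,0,0],[0,0,0],[0,0,0]], gripper=[-1,-1,-1,-1,-1,-1,-1,-1])

```text
time: 23.8
tool_pos: [0.6233, 0.3583, 0.2786]
ee_rot: [-3.14, 0.523, 1.662]
wrist_force: [-3.3, 2.8, 4.7]
width: 0.0226
finger_force: 30.0
```

```bash
python3 st.py; python3 sh.py
python3 - <<'E'
import cv2,numpy as np
from h import *
a=cv2.imread("pics/scene_sh.png"); u=px([.675,-.16,.185],"scene").astype(int); print(u)
cv2.imwrite("pics/sh1.png",cv2.resize(a[u[1]-40:u[1]+50,u[0]-60:u[0]+60],None,fx=6,fy=6,interpolation=cv2.INTER_CUBIC))
E
```

```text
t 23.8 tcp [0.0559 0.0571 0.2219] mouth~ [0.0557 0.0574 0.0079] rot [ 0.   0.1 89.9] F [-3.   0.3  5.6] M [0.14 1.14 0.04] w 0.02260895490381702 j [ 0.54  0.6   0.99 -0.48  1.77  0.4 ]
scene crank_hub [0.5757 0.2074 0.1351] 0.94 [-0.005   0.0024  0.0246]
scene fixed_shelf [ 0.6828 -0.2498  0.1888] 0.67 [ 0.0606 -0.4271 -0.1614]
top crank_hub [0.5812 0.2075 0.1377] 0.52 [0.0005 0.0008 0.0267]
top lift_shelf [ 0.6638 -0.0694  0.1848] 0.83 [ 0.0579 -0.268  -0.0741]
top lift_shelf [ 0.6638 -0.0694  0.1848] 0.83 [ 0.0579 -0.268  -0.0741]
top fixed_shelf [ 0.6824 -0.2498  0.1916] 0.78 [ 0.0602 -0.4285 -0.1589]
[202 203]
```

View pics/sh1.png

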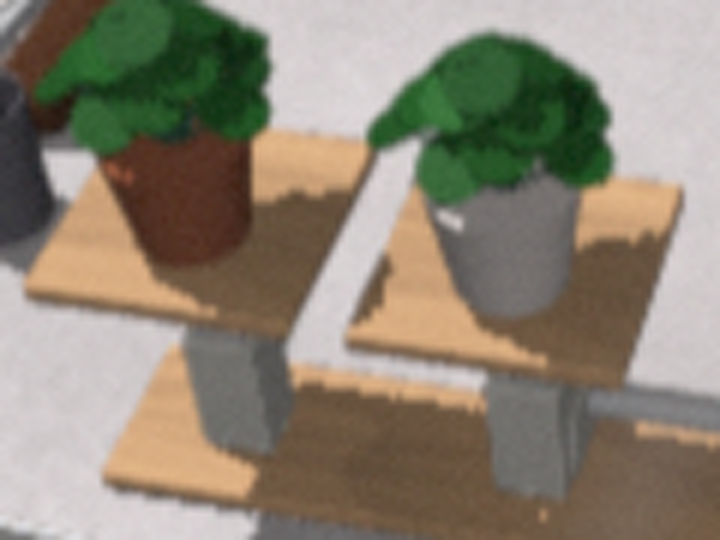

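Run:
```python
from h import *
from scipy.optimize import least_squares
g=lambda x,y:np.array([142+(x+.5)/6-.5,163+(y+.5)/6-.5])
# back-right-end, back-left-end(+l), front +l
F=[g(27,292),g(292,332),g(378,148)]; L=[g(345,342),g(622,382),g(683,187)]
def W(o,yaw,r,z):
    c,s_=np.cos(yaw),np.sin(yaw); bb=np.array([c,s_]); ll=np.array([-s_,c])
    return [np.array([*(o+bb*(.06+i)-ll*(r-j)),z]) for i,j in((.075,-.075),(.075,.075),(-.075,.075))]
def res(q):
    o=q[:2]; e=[]
    for P,r,z in((F,.45,.19),(L,.27,q[3])):
        for u,w in zip(P,W(o,q[2],r,z)): e+=list(px(w,"scene")-u)
    return e
r=least_squares(res,[.582,.1935,yw,.185]); print(r.x,np.round(r.fun,2))
```

```text
[0.58296484 0.19328171 0.09062162 0.18871784] [-1.13  0.11 -0.46 -0.07  0.16 -0.45 -0.07 -0.12  0.66 -0.    0.88  0.08]
```

Emit:
play_rows(translation=[[-0.21,0.17,0],[-0.21,0.15,0],[-0.28,0.13,0],[0,0,-0.03],[0,0,0]], twist=[[0,0,0],[0,0,0],[0,0,0],[0,0,0],[0,0,0]], gripper=[-1,-1,-1,-1,-1])

```text
time: 24.8
tool_pos: [0.6425, 0.3363, 0.2944]
ee_rot: [3.138, 0.522, 1.661]
wrist_force: [2.9, 5.0, 2.8]
width: 0.0228
finger_force: 30.0
```

```bash
python3 st.py; python3 sh.py
python3 - <<'E'
import cv2
a=cv2.imread("pics/scene_sh.png")
cv2.imwrite("pics/sh2.png",cv2.resize(a[163:253,142:262],None,fx=6,fy=6,interpolation=cv2.INTER_CUBIC))
E
```

```text
t 24.8 tcp [0.0731 0.0288 0.2238] mouth~ [0.0738 0.0292 0.0098] rot [-0.2 -0.  90. ] F [3.3 2.7 4.8] M [ 0.59 -0.28 -0.01] w 0.022807453893531202 j [ 0.5   0.6   0.96 -0.49  1.77  0.36]
scene crank_hub [0.5749 0.2056 0.1328] 0.65 [-0.006   0.0021  0.0218]
scene lift_shelf [ 0.6656 -0.0679  0.1914] 0.89 [ 0.0598 -0.2702 -0.0678]
scene lift_shelf [ 0.6656 -0.0679  0.1914] 0.89 [ 0.0598 -0.2702 -0.0678]
scene fixed_shelf [ 0.682  -0.2483  0.1892] 0.67 [ 0.0599 -0.4259 -0.1602]
top crank_hub [0.5801 0.206  0.1381] 0.7 [-0.0008 -0.0006  0.0263]
top lift_shelf [ 0.6622 -0.0685  0.1888] 0.8 [ 0.0564 -0.2691 -0.0702]
top lift_shelf [ 0.6622 -0.0685  0.1888] 0.8 [ 0.0564 -0.2691 -0.0702]
top fixed_shelf [ 0.6831 -0.2499  0.1923] 0.75 [ 0.0609 -0.429  -0.1584]
```

View pics/sh2.png

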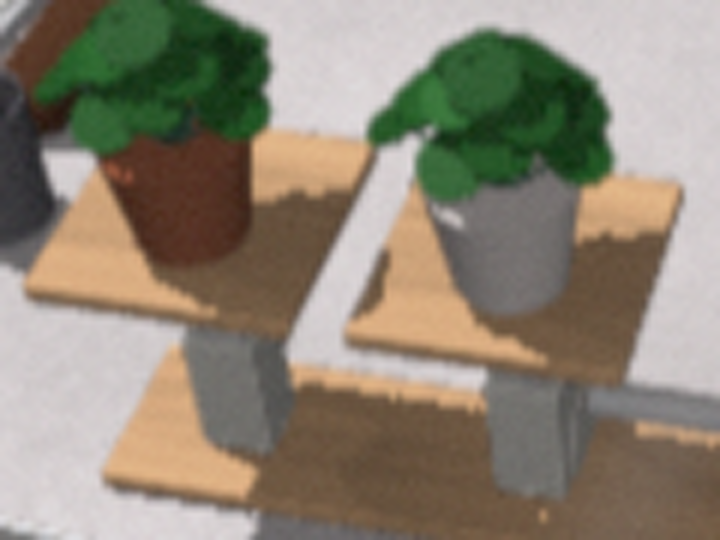

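The lift shelf's near edge (crop y≈338–378) now lines up with the fixed one (290–330) along the riser's slope, and it measures about 0.190 m. Release.

Emit:
play_rows(translation=[[0,0,0],[0,0,0],[0,0,0],[0,0,0],[0,0,0]], twist=[[0,0,0],[0,0,0],[0,0,0],[0,0,0],[0,0,0]], gripper=[0.2,0.2,0.2,0.2,0.2])

```text
time: 25.8
tool_pos: [0.6422, 0.3357, 0.2935]
ee_rot: [-3.141, 0.524, 1.661]
wrist_force: [0.1, 0.3, -0.3]
width: 0.0558
finger_force: 0.0
```

Emit:
play_rows(translation=[[0,0,-0.3],[0,0,-0.7],[0,0,-0.8],[0,0,-0.8],[0,0,0],[0,0,0]], twist=[[0,0,0],[0,0,0],[0,0,0],[0,0,0],[0,0,0],[0,0,0]], gripper=[0.2,0.2,0.2,0.2,0.2,0.2])

```text
time: 26.4
tool_pos: [0.6375, 0.388, 0.3847]
ee_rot: [3.139, 0.522, 1.66]
wrist_force: [-0.4, 0.1, -0.4]
width: 0.0565
finger_force: 0.0
```

```bash
python3 st.py; python3 sh.py
python3 - <<'E'
import cv2,numpy as np
a=cv2.imread("pics/scene_sh.png");t=cv2.imread("pics/top_sh.png")
cv2.imwrite("pics/sh3.png",cv2.resize(np.hstack([a[165:255,255:345],t[130:220,150:240]]),(800,400),interpolation=cv2.INTER_CUBIC))
E
```

```text
t 26.4 tcp [0.0727 0.0285 0.3279] mouth~ [0.0731 0.0289 0.1139] rot [-0.2 -0.  90. ] F [-0.3  0.3 -0.3] M [0.19 0.04 0.03] w 0.05647648717752207 j [ 0.56  0.65  0.72 -0.51  1.98  0.31]
scene crank_hub [0.577  0.2062 0.1333] 0.74 [-0.0038  0.0022  0.0224]
scene lift_shelf [ 0.6644 -0.0698  0.1919] 0.78 [ 0.0584 -0.272  -0.0682]
scene lift_shelf [ 0.6644 -0.0698  0.1919] 0.78 [ 0.0584 -0.272  -0.0682]
scene fixed_shelf [ 0.6776 -0.2486  0.1864] 0.82 [ 0.0555 -0.4245 -0.1626]
top crank_hub [0.5824 0.2058 0.1341] 0.79 [0.0015 0.001  0.0226]
top lift_shelf [ 0.6653 -0.0695  0.1889] 0.59 [ 0.0594 -0.2703 -0.0707]
top lift_shelf [ 0.6653 -0.0695  0.1889] 0.59 [ 0.0594 -0.2703 -0.0707]
top fixed_shelf [ 0.6841 -0.2523  0.1873] 0.76 [ 0.0617 -0.4286 -0.164 ]
```

View pics/sh3.png

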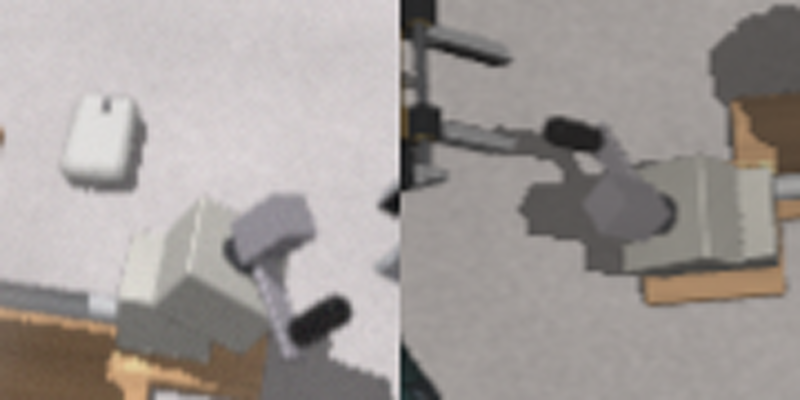

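The crank sits home on the shaft, and the hand is clear of it. Handing in.

```bash
python3 -c "
from bench import robot
print(robot.close_job())"
```

```text
the job is handed in; nothing more can be done
None
```

The steel crank is fully home on the shaft and released, the lift shelf measures level with the fixed shelf to within about 2 mm (limit 5 mm), and the job was handed in at about 27 s; no verdict came back.

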